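Roll the press roller over the tracing to the finish line

TASK

Press the tracing down onto the leather panel: gently push the loose steel press roller from behind so that it rolls over the drawing and comes to rest on the red finish line, lying along the line between the two brass weights. Only push it, without gripping or lifting it, and do not let it run on past the line towards the carved border. Leave the weights and everything else on the table where they are.

Things in the scene. Friction and masses are not known exactly. Their poses are not given: they have to be found in the camera images.
- panel: flat picture panel, plywood faced with tan leather, 360 (x) x 300 (y) x 15 mm, fixed on the table, yawed up to 0.5 rad; origin: centre of its underside; x: the way the roller has to go (away from the robot), z up. A thin white tracing with a pencil drawing lies on top from x = -150 to +85 mm; a dark carved border crosses the far edge from x = +113 mm on
- line (a point): middle of the red finish line printed across the tracing, on the panel's top face (15 mm above the table), 75 mm ahead of the panel's centre; axes as the panel's: the line, 285 mm long and 3 mm wide, runs along y; x points on to the carved border, z up
- roller: loose polished steel roller, black end plugs, 40 mm diameter, 160 mm long, 0.6 kg, lying across the near part of the tracing, 140 to 190 mm short of the line, up to 0.1 rad askew; origin: its centre (axis 20 mm above the panel's top); x: along its axis (y, z turn as it rolls). Slippery (friction 0.45): pushed at mid-height it rolls. Let go at 0.05 m/s it coasts about 2 mm, at 0.1 m/s 9 mm, at 0.2 m/s 37 mm
- weight_0: small brass weight, 27 mm across, 36 mm high, with a knob on top, standing on the right edge (panel -y) of the tracing; origin: centre of its underside
- weight_1: the same brass weight on the left edge (panel +y) of the tracing; origin: centre of its underside
- thread_spool: wooden spool of tan waxed thread standing on the table left of the panel, 54 mm across, 62 mm high; origin: centre of its underside
- dye_jar: amber glass jar with black lid standing on the table right of the panel, 52 mm across, 65 mm high; origin: centre of its underside
- spray_bottle: black trigger spray bottle, 66 mm across, 196 mm high, far left; origin: centre of its underside
- flask: blue drinking flask, 66 mm across, 235 mm high, far right; origin: centre of its underside
- maul: carving maul standing on its white head, dark wooden handle up, 60 mm across, 205 mm high, to the right; origin: centre of its underside
There are look-alikes about, which are no part of the job. Several things have the shape of the roller; the one meant has the colours described above.

How it is judged:
By the outcome, as a careful person would: the job done as asked, in the order asked, and still so for the second after the job is handed in, with the robot touching nothing.
It also fails if it takes over 35 s, if anything falls off the work surface, if the arm or the gripper's body presses on something with over 40 N, if the wrist force passes 120 N, or if a joint passes its speed limit or range.

ROBOT

A 6-joint arm with a two-finger parallel gripper is mounted at the origin on the work surface. World frame = base frame: x ahead of the robot, y to its left, z up, the work surface at z = 0. Lengths are in m, angles in rad, forces in N, time in s.
With the tool pointing down it reaches from about 0.35 to 0.975 m from the base axis. Payload 4.9 kg.
Tool frame: the origin (TCP) lies at the very end of the fingers, on their centre line; the grasp point (between the pads) lies 19 mm behind it; z points along the fingers, y is the line along which they close (so a half turn about z gives the same grasp; the last joint's range is limited). The gripper opens to 85 mm and grips with 20 to 120 N. Pads are 22 mm wide; open, the fingers measure 114 mm over their backs; the gripper's body (76 mm by 85 mm) begins 54 mm behind the grasp point. The pads swing forward as they close: fully open they stand 13 mm farther back than shut.
Start: joints at [-1.31, 0.053, 1.613, -0, 1.476, -0.119], TCP at [0.232, -0.58, 0.231] pointing down, gripper open.
Joint ranges: [-3.01, 3.01], [-1.01, 2.22], [0.06, 2.58], [-1.02, 4.17], [0.09, 2.62], [-3.14, 3.14]. Speed limits (rad/s): [2.57, 2.57, 3.14, 3.14, 3.14, 3.14].

INTERFACE

Orientations are given as a rotation vector (axis times angle).
In Python, from station import ctrl, imaging gives the robot as it stands.
- The arm moves only by the tool play_rows, never from a script. Its argument "series" is a list of rows, each a list of 3 entries, a list of its own where there are three numbers: the opening, from 0 (shut) to 1 (fully open), then the shift along the tool's x, y, z each as a share of 0.05 m, from -1 to 1, then the turn, a rotation vector about the tool's x, y, z each as a share of 8 degrees, from -1 to 1. In form: [[grip, [dx, dy, dz], [ax, ay, az]], ...]. A call has 1 to 8 rows; each row shifts and turns the commanded pose from where the row before left it, along the tool's axes as they then stand; what a row does not reach is not made up. A row lasts 1/8 s, in which the tool goes at most 62.5 mm and 10.7 degrees, less where a joint would pass 70% of its speed; a pose out of reach is approached as far as the arm can. A call with a number of a shift or a turn outside -1 to 1 is refused whole. A call with a gripper value outside its range is refused whole. The fingers move at their own pace and stop on an object; "force" is the grip in N (left out, the last holds). Time passes only in rows, so rows that do not move let the fingers close. It gives the time, the measured TCP pose, the force, the opening and the grip force at its end, in the units of the state.
- ctrl.get_obs(): the state, without advancing time (a new reading comes with each control period).
- imaging.get_image(name): name is "scene" or "top"; returns a dict with "color" (420x560x3 uint8, blue, green, red), "fx", "fy", "cx", "cy" (pixels), "extrinsics" (4x4, takes a point from world to camera coordinates). Camera axes: x right, y down, z forward; pixel columns grow to the right and rows downward; lengths in m; the calibration is good to about 2 mm. A picture is of the moment at which its call begins. There is no depth.
- ctrl.finish_job(): hands the job in; it is judged then, once.
The state is a dict: "t": time; "q": joint angles; "dq": joint speeds; "effort": joint torques, N m; "tool_pos": TCP position; "tool_rot": TCP orientation; "contact_force": force on the tool from outside, world axes, zero at the start; "wrist_torque": the same for the moment, N m; "opening": finger opening in m; "grip_force": force on a finger pad.
Only numpy, scipy, OpenCV 4.12 (cv2) and the standard library are available. Lean on these libraries where they do the work, as an engineer would, in place of code of your own. Each camera call takes 0.05 s, during which the arm holds its last target. There are 200 camera calls.

## Working session

There is one attempt and no reset: what is moved stays moved. The work goes in short steps, Python scripts to look and compute and a tool call to move; the robot and the scene stay as the last step left them, time stands still between calls to the robot, and variables do not carry over. Pictures are saved under pics/ and viewed, at most 10 in all, crops included, and the job is handed in when it is done.

Besides the shell and the picture viewer there is one more tool, called after ">>>" as a command line: name --argument value ..., lists and objects as JSON in quotes. play_rows: Moves the arm, as the interface text tells. Shift numbers are shares of 0.05 m and turn numbers shares of 8 degrees, none past 1 either way. Its arguments: {"type":"object","properties":{"series":{"type":"array"},"force":{"type":"number"}},"required":["series"]}

```bash
mkdir -p pics; python3 - <<'E'
from station import ctrl, imaging
import cv2,numpy as np
o=ctrl.get_obs();print(o['t'],o['tool_pos'],o['tool_rot'],o['opening'])
for n in("scene","top"):
    d=imaging.get_image(n);cv2.imwrite(f"pics/{n}0.png",d["color"]);print(n,d["fx"],d["fy"],d["cx"],d["cy"],np.round(d["extrinsics"],4).tolist())
E
```

```text
0.0 [ 0.2315356  -0.57984665  0.23003663] [-3.08306636e+00 -5.92565493e-01  2.48465065e-04] 0.0859295021206672
scene 409.13478767827445 409.13478767827445 281.986377433518 210.10460557419637 [[0.8264, 0.5629, -0.0141, -0.4193], [0.3256, -0.4981, -0.8037, -0.127], [-0.4594, 0.6596, -0.5949, 1.3438], [0.0, 0.0, 0.0, 1.0]]
top 384.269907487771 384.269907487771 279.6121368605127 204.7736252548811 [[-0.0568, -0.9984, 0.0007, 0.0077], [-0.9765, 0.0554, -0.2082, 0.5401], [0.2078, -0.0125, -0.9781, 1.0021], [0.0, 0.0, 0.0, 1.0]]
```

View pics/scene0.png

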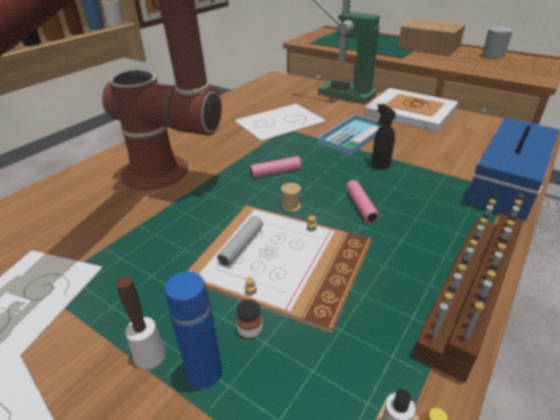

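View pics/top0.png

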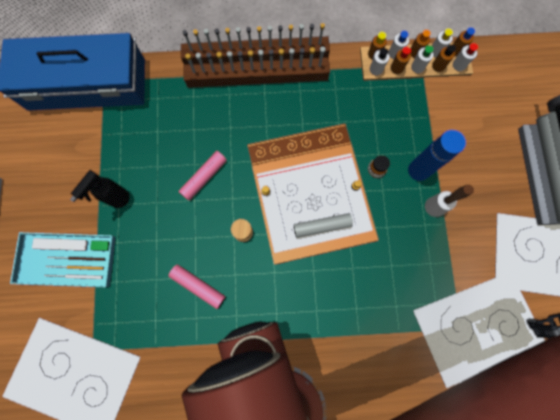

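The top view shows the panel with corners at about (248,143), (345,126), (377,241) and (275,261). The grey roller is centred near (323,225), the red line runs from (257,178) to (352,156), and the weights are at (265,190) and (355,185). The scene view shows the roller at (241,241), and the pink rollers are decoys.

```bash
cat > h.py <<'E'
import cv2,numpy as np
from station import ctrl, imaging
def rays(d,uv):
    uv=np.atleast_2d(uv).astype(float);E=d["extrinsics"];R=E[:3,:3];c=-R.T@E[:3,3]
    v=np.c_[(uv[:,0]-d["cx"])/d["fx"],(uv[:,1]-d["cy"])/d["fy"],np.ones(len(uv))]@R
    return c,v
def cast(d,uv,z):
    c,v=rays(d,uv);return (c+v*((z-c[2])/v[:,2])[:,None])
def proj(d,P):
    E=d["extrinsics"];p=np.atleast_2d(P)@E[:3,:3].T+E[:3,3]
    return np.c_[p[:,0]/p[:,2]*d["fx"]+d["cx"],p[:,1]/p[:,2]*d["fy"]+d["cy"]]
def tri(d1,u1,d2,u2):
    A=np.zeros((3,3));b=np.zeros(3)
    for d,u in((d1,u1),(d2,u2)):
        c,v=rays(d,u);v=v[0]/np.linalg.norm(v[0]);M=np.eye(3)-np.outer(v,v);A+=M;b+=M@c
    return np.linalg.solve(A,b)
def big(m):
    n,l,s,c=cv2.connectedComponentsWithStats(m.astype(np.uint8));i=1+np.argmax(s[1:,4]);return l==i,s[i,4]
def roi(d,x0,y0,x1,y1):
    m=np.zeros(d["color"].shape[:2],bool);m[y0:y1,x0:x1]=1;return m
def rollermask(d,r):
    h=cv2.cvtColor(d["color"],cv2.COLOR_BGR2HSV).astype(int)
    m=(h[...,1]<60)&(h[...,2]<178)&r
    return big(cv2.morphologyEx(m.astype(np.uint8),cv2.MORPH_OPEN,np.ones((5,5))))
E
python3 - <<'E'
from h import *
t=imaging.get_image("top");s=imaging.get_image("scene")
R={"top":(t,roi(t,240,120,385,268)),"scene":(s,roi(s,190,205,375,325))}
ends={}
vis=[]
for n,(d,r) in R.items():
    m,a=rollermask(d,r);rc=cv2.minAreaRect(np.argwhere(m)[:,::-1].astype(np.float32));print(n,"roller",a,rc)
    ends[n]=rc
    h=cv2.cvtColor(d["color"],cv2.COLOR_BGR2HSV).astype(int);c=d["color"].astype(int)
    red=r&(((h[...,0]>165)|(h[...,0]<6)))&(h[...,1]>25)&(h[...,2]>140)
    red,ra=big(red);p=np.argwhere(red)[:,::-1]
    w=cast(d,p,.015)[:,:2];l=cv2.fitLine(w.astype(np.float32),cv2.DIST_HUBER,0,.001,.001).ravel()
    q=(w-l[2:])@l[:2];print("red",ra,l,"ends",l[2:]+l[:2]*q.min(),l[2:]+l[:2]*q.max(),np.ptp(q))
    pan=r&~((h[...,0]>60)&(h[...,0]<100)&(h[...,1]>80)&(h[...,2]<140)); pan,pa=big(cv2.morphologyEx(pan.astype(np.uint8),cv2.MORPH_OPEN,np.ones((9,9))))
    w=cast(d,np.argwhere(pan)[:,::-1],.015)[:,:2];pr=cv2.minAreaRect((w*1000).astype(np.float32));print("panel mm",pr)
    v=d["color"].copy();v[m]=(255,0,0);v[red]=(0,255,0);cn,_=cv2.findContours(pan.astype(np.uint8),0,1);cv2.drawContours(v,cn,-1,(255,0,255),1)
    yy,xx=np.where(r);vis.append(cv2.resize(v[yy.min():yy.max(),xx.min():xx.max()],(400,400)))
print(tri(t,ends["top"][0],s,ends["scene"][0]),cast(t,ends["top"][0],.035))
cv2.imwrite("pics/m.png",np.hstack(vis))
E
```

```text
top roller 437 ((323.179931640625, 229.38168334960938), (8.098380088806152, 57.86842727661133), 78.46537780761719)
red 252 [ 0.16702002 -0.9859535   0.6592673  -0.10367836] ends [0.63570177 0.03543381] [ 0.68270358 -0.24202751] 0.2814142092697397
panel mm ((584.7488403320312, -115.696533203125), (367.08251953125, 306.8670654296875), 9.605121612548828)
scene roller 1009 ((239.9095458984375, 242.80252075195312), (18.21664810180664, 60.95740509033203), 41.423667907714844)
red 171 [ 0.16802216 -0.9857832   0.6633854  -0.12280329] ends [0.63683373 0.03297487] [ 0.68440629 -0.24613256] 0.2831326699725904
panel mm ((593.1419677734375, -155.063720703125), (371.27484130859375, 439.2126770019531), 9.948265075683594)
[ 0.47225068 -0.14016879  0.01789443] [[ 0.46774027 -0.14005614  0.035     ]]
```

View pics/m.png

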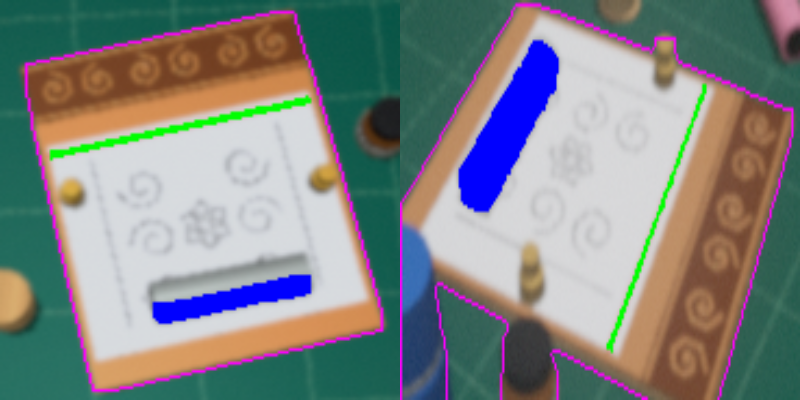

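The masks fit: the green overlay lies on the red line in both views. The top mask catches only the shaded half of the roller, so I'll use its silhouette corners from the crop. The weights stand just short of the line's ends.

```bash
cat >> h.py <<'E'
u=np.array([np.cos(.1685),np.sin(.1685)]);w=np.array([-u[1],u[0]])
L=np.array([.6605,-.1045])
def pan(p): p=np.asarray(p)[:2]-L;return np.round([p@u*1000,p@w*1000],1)
E
python3 - <<'E'
from h import *
t=imaging.get_image("top");s=imaging.get_image("scene")
k=lambda x,y:(240+x*144/400,120+y*147/400)
A=cast(t,k(150.5,303),.035)[0];B=cast(t,k(310,273.5),.035)[0]
print("ends",A,B,np.linalg.norm(A-B),"centre",(A+B)/2,pan((A+B)/2),"askew",pan(A)-pan(B))
print("tri",tri(t,k(230,288),s,(239.9,242.8)))
for n,p in dict(w0=(321,178),w1=(70,192)).items(): print(n,pan(cast(t,k(*p),.045)[0]))
print("maul",cast(t,[437,205],.03),"jar",cast(t,[378,167],.06))
o=ctrl.get_obs();R,_=cv2.Rodrigues(np.array(o["tool_rot"]));print(R.round(3).tolist())
C=(A+B)[:2]/2;T=np.r_[C-u*.065,.15];print("target",T,"tool delta",R.T@(T-o["tool_pos"]))
print("yaw x",np.degrees(np.arctan2(R[1,0],R[0,0])))
E
```

```text
ends [ 0.46680242 -0.05931593  0.035     ] [ 0.48813411 -0.22123096  0.035     ] 0.1633141728291629 centre [ 0.47746827 -0.14027344  0.035     ] [-186.4   -4.6] askew [  6.1 163.2]
tri [ 0.47889137 -0.14186376  0.02296947]
w0 [ -96.4 -121. ]
w1 [-54.1 130.4]
maul [[ 0.51953182 -0.46761604  0.03      ]] jar [[ 0.63159161 -0.3047879   0.06      ]]
[[0.929, 0.371, -0.0], [0.371, -0.929, 0.001], [0.0, -0.001, -1.0]]
target [ 0.41338883 -0.15117419  0.15      ] tool delta [ 0.32786936 -0.33109858  0.08111278]
yaw x 21.76100011282453
```

>>> play_rows --series '[[0.6,[0.8,-0.8,0],[0,0,0]],[0.6,[0.8,-0.8,0],[0,0,0]],[0.6,[0.8,-0.8,0],[0,0,0]],[0.6,[0.8,-0.8,0],[0,0,0]],[0.6,[0.8,-0.8,0],[0,0,0]],[0.6,[0.8,-0.8,0],[0,0,0]],[0.6,[0.8,-0.8,0.2],[0,0,0.75]],[0.6,[0,0,0.3],[0,0,0.76]]]'

```text
t: 1.3
tool_pos: [0.3894, -0.2137, 0.2068]
tool_rot: [3.129, 0.269, 0.003]
contact_force: [-0.0, -1.8, 0.1]
opening: 0.0515
grip_force: 0.0
```

```bash
cat > st.py <<'E'
from h import *
o=ctrl.get_obs();R,_=cv2.Rodrigues(np.array(o["tool_rot"]))
print(round(o['t'],2),o['tool_pos'],pan(o['tool_pos']),"yaw err deg",np.degrees(np.arctan2(R[1,0],R[0,0])-.1685),R[:,2].round(3),o['opening'],np.round(o['contact_force'],2))
C=np.array([.4775,-.1403]);T=np.r_[C-u*.065,.15];print("delta mm",R.T@(T-o["tool_pos"])*1000)
E
python3 st.py
```

```text
1.3 [ 0.38937801 -0.21371844  0.20675645] [-285.6  -62.2] yaw err deg 0.17072822143968452 [ 0.002 -0.001 -1.   ] 0.05151968431917785 [-0.03 -1.82  0.13]
delta mm [ 34.25378224 -57.5574723   56.75928661]
```

>>> play_rows --series '[[0.6,[0.3,-0.6,0.3],[0,0,0]],[0.6,[0.3,-0.55,0.5],[0,0,0]],[0.6,[0,0,0.5],[0,0,0]],[0.6,[0,0,0.4],[0,0,0]],[0.6,[0,0,0],[0,0,0]]]'

```text
t: 1.92
tool_pos: [0.4066, -0.154, 0.1196]
tool_rot: [-3.128, -0.265, 0.005]
contact_force: [-0.3, -1.0, 0.7]
opening: 0.0512
grip_force: 0.0
```

```bash
python3 st.py; python3 - <<'E'
from h import *
a=[cv2.resize(imaging.get_image(n)["color"][y0:y1,x0:x1],(400,400),interpolation=cv2.INTER_CUBIC) for n,x0,y0,x1,y1 in(("top",240,120,385,268),("scene",190,165,375,325))]
cv2.imwrite("pics/b.png",np.hstack(a))
E
```

```text
1.93 [ 0.4066139  -0.1540499   0.11955375] [-258.6   -6.3] yaw err deg 0.04208202990643291 [-0.003  0.002 -1.   ] 0.05118073483809472 [-0.25 -0.95  0.74]
delta mm [  7.09755124  -1.73777685 -30.46354459]
```

View pics/b.png

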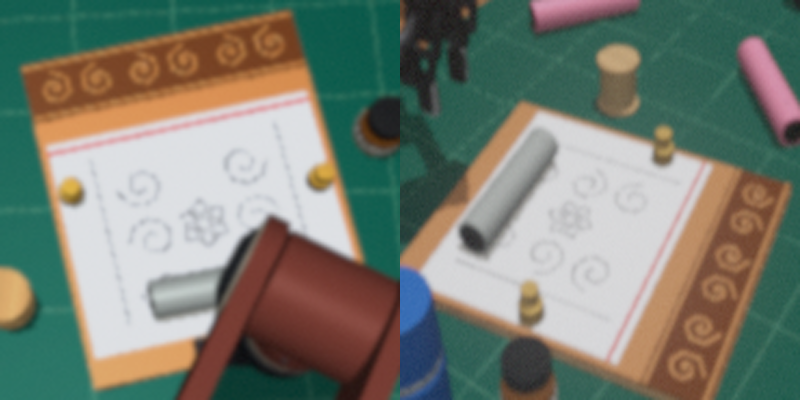

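The fingers hang behind the roller, which hasn't moved. I'll lower them to mid-height of the roller.

>>> play_rows --series '[[0.6,[0,0,0.5],[0,0,0]],[0.6,[0,0,0.5],[0,0,0]],[0.6,[0,0,0.5],[0,0,0]],[0.6,[0,0,0.4],[0,0,0]],[0.6,[0,0,0],[0,0,0]]]'

```text
t: 2.65
tool_pos: [0.4074, -0.1548, 0.026]
tool_rot: [-3.129, -0.264, 0.002]
contact_force: [0.4, 0.3, -0.5]
opening: 0.0512
grip_force: 0.0
```

```bash
python3 st.py
```

```text
2.65 [ 0.40743524 -0.15478603  0.02603292] [-257.9   -7.1] yaw err deg 0.00564689562269933 [-0.001  0.001 -1.   ] 0.0511605599361779 [ 0.38  0.31 -0.47]
delta mm [   6.34592315   -2.66738926 -123.97229576]
```

>>> play_rows --series '[[0.6,[0.25,-0.04,0.04],[0,0,0]],[0.6,[0.2,0,0],[0,0,0]],[0.6,[0.1,0,0],[0,0,0]],[0.6,[0.1,0,0],[0,0,0]],[0.6,[0.1,0,0],[0,0,0]],[0.6,[0.1,0,0],[0,0,0]],[0.6,[0.1,0,0],[0,0,0]],[0.6,[0.1,0,0],[0,0,0]]]'

```text
t: 3.65
tool_pos: [0.4596, -0.144, 0.0243]
tool_rot: [-3.13, -0.265, -0.0]
contact_force: [-0.6, 0.6, 0.0]
opening: 0.0514
grip_force: 0.2
```

>>> play_rows --series '[[0.6,[0.1,0,0],[0,0,0]],[0.6,[0.1,0,0],[0,0,0]],[0.6,[0.1,0,0],[0,0,0]],[0.6,[0.1,0,0],[0,0,0]],[0.6,[0.1,0,0],[0,0,0]],[0.6,[0.1,0,0],[0,0,0]],[0.6,[0.1,0,0],[0,0,0]],[0.6,[0.08,0,0],[0,0,0]]]'

```text
t: 4.65
tool_pos: [0.4981, -0.1375, 0.0244]
tool_rot: [3.13, 0.265, 0.0]
contact_force: [0.1, -0.9, 0.8]
opening: 0.0516
grip_force: 0.1
```

```bash
python3 st.py; python3 - <<'E'
from h import *
a=[cv2.resize(imaging.get_image(n)["color"][y0:y1,x0:x1],(400,400),interpolation=cv2.INTER_CUBIC) for n,x0,y0,x1,y1 in(("top",240,120,385,268),("scene",190,165,375,325))]
cv2.imwrite("pics/c.png",np.hstack(a))
E
```

```text
4.65 [ 0.49813931 -0.13746977  0.02435329] [-165.6   -5.3] yaw err deg 0.029420388597898056 [ 0. -0. -1.] 0.05155164009298244 [ 0.12 -0.88  0.83]
delta mm [ -85.78488876   -0.70389714 -125.67162535]
```

View pics/c.png

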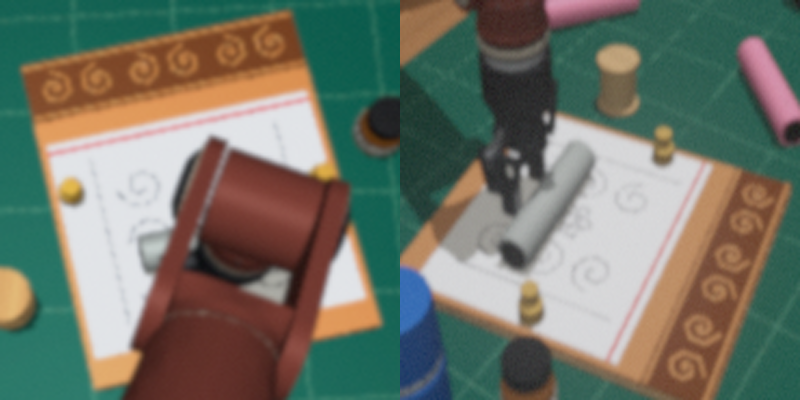

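The roller rolls ahead of the two fingers and stays parallel to the line. I'll keep pushing.

>>> play_rows --series '[[0.6,[0.1,0,0],[0,0,0]],[0.6,[0.1,0,0],[0,0,0]],[0.6,[0.1,0,0],[0,0,0]],[0.6,[0.1,0,0],[0,0,0]],[0.6,[0.1,0,0],[0,0,0]],[0.6,[0.1,0,0],[0,0,0]],[0.6,[0.1,0,0],[0,0,0]],[0.6,[0.1,0,0],[0,0,0]]]'

```text
t: 5.75
tool_pos: [0.5375, -0.1307, 0.0243]
tool_rot: [-3.13, -0.265, 0.0]
contact_force: [-0.9, 0.3, 0.8]
opening: 0.051
grip_force: 0.2
```

>>> play_rows --series '[[0.6,[0.1,0,0],[0,0,0]],[0.6,[0.1,0,0],[0,0,0]],[0.6,[0.1,0,0],[0,0,0]],[0.6,[0.1,0,0],[0,0,0]],[0.6,[0.1,0,0],[0,0,0]],[0.6,[0.1,0,0],[0,0,0]],[0.6,[0.1,0,0],[0,0,0]],[0.6,[0.1,0,0],[0,0,0]]]'

```text
t: 6.75
tool_pos: [0.5769, -0.124, 0.0243]
tool_rot: [3.13, 0.265, -0.0]
contact_force: [0.2, 0.3, 0.3]
opening: 0.0511
grip_force: 0.2
```

>>> play_rows --series '[[0.6,[0.08,0,0],[0,0,0]],[0.6,[0.06,0,0],[0,0,0]],[0.6,[0.05,0,0],[0,0,0]],[0.6,[0.04,0,0],[0,0,0]],[0.6,[0.04,0,0],[0,0,0]],[0.6,[0.03,0,0],[0,0,0]],[0.6,[0.02,0,0],[0,0,0]],[0.6,[0,0,0],[0,0,0]]]'

```text
t: 7.75
tool_pos: [0.5924, -0.1213, 0.0243]
tool_rot: [-3.13, -0.265, -0.0]
contact_force: [0.0, -0.2, 0.5]
opening: 0.0511
grip_force: 0.0
```

```bash
python3 st.py; python3 - <<'E'
from h import *
t=imaging.get_image("top");s=imaging.get_image("scene")
m,a=rollermask(s,roi(s,235,190,350,300));rc=cv2.minAreaRect(np.argwhere(m)[:,::-1].astype(np.float32));print(a,rc,pan(cast(s,rc[0],.035)[0]))
s["color"]=cv2.drawContours(s["color"].copy(),[np.intp(cv2.boxPoints(rc))],-1,(0,255,0),1)
a=[cv2.resize(d["color"][y0:y1,x0:x1],(400,400),interpolation=cv2.INTER_CUBIC) for d,x0,y0,x1,y1 in((t,240,120,385,268),(s,215,190,355,310))]
cv2.imwrite("pics/d.png",np.hstack(a))
E
```

```text
7.75 [ 0.59243152 -0.12134235  0.02431634] [-69.9  -5.2] yaw err deg 0.0278562793085326 [ 0.  0. -1.] 0.05110059622205602 [ 0.03 -0.24  0.51]
delta mm [-181.46103528   -0.67349724 -125.71501457]
4233 ((275.60382080078125, 235.80645751953125), (73.58082580566406, 99.62386322021484), 32.61924362182617) [-109.8   40.3]
```

View pics/d.png

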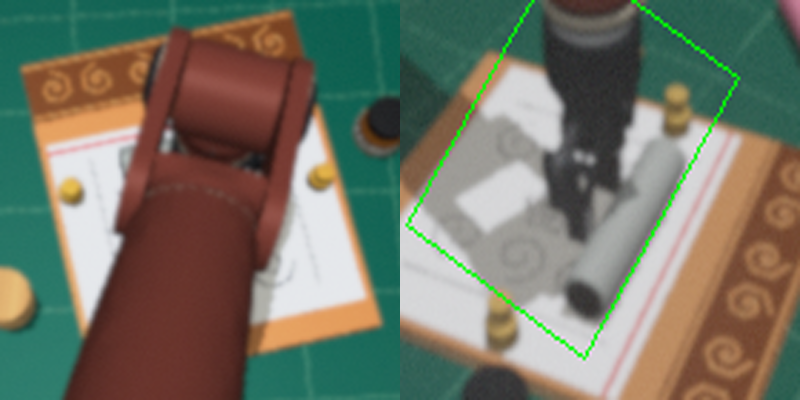

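The arm hides the roller in the top view. In the scene crop the near end face is at about (585,298) and the far end at about (665,150), short of the line and parallel to it.

```bash
python3 - <<'E'
from h import *
s=imaging.get_image("scene")
for p in((185,298),(265,150)): print(pan(cast(s,(215+p[0]*.35,190+p[1]*.3),.035)[0]))
E
```

```text
[-38.1 -90.1]
[-37.8  75.2]
```

>>> play_rows --series '[[0.6,[0.05,0,0],[0,0,0]],[0.6,[0.08,0,0],[0,0,0]],[0.6,[0.08,0,0],[0,0,0]],[0.6,[0.08,0,0],[0,0,0]],[0.6,[0.08,0,0],[0,0,0]],[0.6,[0.07,0,0],[0,0,0]],[0.6,[0.06,0,0],[0,0,0]],[0.6,[0.03,0,0],[0,0,0]]]'

```text
t: 8.9
tool_pos: [0.6187, -0.1169, 0.0243]
tool_rot: [3.13, 0.265, 0.0]
contact_force: [0.2, 0.6, 0.3]
opening: 0.0513
grip_force: 0.0
```

>>> play_rows --series '[[0.6,[0,0,0],[0,0,0]],[0.6,[-0.1,0,0],[0,0,0]],[0.6,[-0.5,0,0],[0,0,0]],[0.6,[-0.8,0,0],[0,0,0]],[0.6,[-0.8,0,0],[0,0,0]],[0.6,[-0.8,0,0],[0,0,0]],[0.6,[0,0,0],[0,0,0]]]'

```text
t: 9.78
tool_pos: [0.4675, -0.1418, 0.0232]
tool_rot: [-3.129, -0.262, 0.003]
contact_force: [0.1, -0.3, 0.0]
opening: 0.051
grip_force: 0.0
```

```bash
python3 st.py; python3 - <<'E'
from h import *
t=imaging.get_image("top");s=imaging.get_image("scene")
a=[cv2.resize(d["color"][y0:y1,x0:x1],(400,400),interpolation=cv2.INTER_CUBIC) for d,x0,y0,x1,y1 in((t,250,130,360,220),(s,250,190,360,300))]
cv2.imwrite("pics/e.png",np.hstack(a))
E
```

```text
9.78 [ 0.46753046 -0.14177552  0.02322549] [-196.5   -4.4] yaw err deg -0.07521341430769066 [-0.002  0.001 -1.   ] 0.05100540487372577 [ 0.12 -0.32  0.02]
delta mm [-5.51897466e+01  1.21194230e-01 -1.26659268e+02]
```

View pics/e.png

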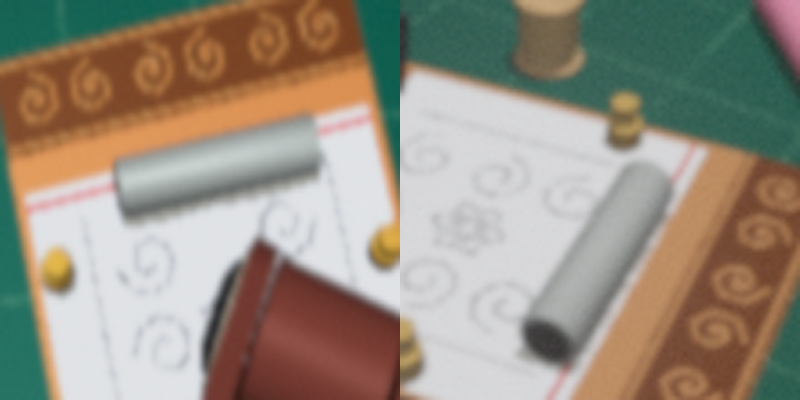

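The roller is now close to the line. In the top crop its ends are at about (121,188) and (317,144). In the scene crop its near end face is at about (550,338).

```bash
python3 - <<'E'
from h import *
t=imaging.get_image("top");s=imaging.get_image("scene")
k=lambda x,y:(250+x*.275,130+y*.225); k2=lambda x,y:(250+(x-400)*.275,190+y*.275)
A=cast(t,k(121,188),.035)[0];B=cast(t,k(317,144),.035)[0];print("top",pan(A),pan(B))
print("scene near",pan(cast(s,k2(550,338),.035)[0]),"far",pan(cast(s,k2(650,182),.035)[0]))
P=tri(t,k(317,144),s,k2(550,338));print("tri",pan(P),P)
for n,d,r in(("top",t,roi(t,250,130,360,200)),("scene",s,roi(s,300,190,360,310))):
    h=cv2.cvtColor(d["color"],cv2.COLOR_BGR2HSV).astype(int)
    red=r&(((h[...,0]>168)|(h[...,0]<4)))&(h[...,1]>25)&(h[...,2]>150)
    q=np.array([pan(x) for x in cast(d,np.argwhere(red)[:,::-1],.015)]);q=q[abs(q[:,0])<6]
    for sg in(1,-1):
        v=q[q[:,1]*sg>90];print(n,sg,len(v),v.mean(0) if len(v) else"")
E
```

```text
top [-10.5  68.1] [-16.2 -90. ]
scene near [-10.8 -89.6] far [-6.1 68.1]
tri [-13.5 -89.3] [ 0.66217173 -0.19480929  0.03290775]
top 1 41 [ -0.98536585 116.33414634]
top -1 33 [  -1.01818182 -117.27878788]
scene 1 33 [  0.33333333 218.43636364]
scene -1 0
```

>>> play_rows --series '[[0.8,[0.4,0.1,0.02],[0,0,0]],[0.8,[0.7,0,0.02],[0,0,0]],[0.8,[0.7,0,0],[0,0,0]],[0.8,[0.4,0,0],[0,0,0]],[0.8,[0.2,0,0],[0,0,0]],[0.8,[0.1,0,0],[0,0,0]],[0.8,[0,0,0],[0,0,0]]]'

```text
t: 10.85
tool_pos: [0.5945, -0.126, 0.0222]
tool_rot: [-3.13, -0.265, 0.001]
contact_force: [0.7, -0.4, -0.8]
opening: 0.0687
grip_force: 0.0
```

```bash
python3 st.py
```

```text
10.85 [ 0.59451825 -0.12601638  0.02215697] [-68.7 -10.1] yaw err deg 0.033895120097974095 [-0.  0. -1.] 0.06871073060488271 [ 0.69 -0.36 -0.79]
delta mm [-182.80510411   -5.66545413 -127.76799631]
```

>>> play_rows --series '[[0.8,[0.08,0,0],[0,0,0]],[0.8,[0.08,0,0],[0,0,0]],[0.8,[0.08,0,0],[0,0,0]],[0.8,[0.08,0,0],[0,0,0]],[0.8,[0.06,0,0],[0,0,0]],[0.8,[0.04,0,0],[0,0,0]],[0.8,[0.03,0,0],[0,0,0]],[0.8,[0.03,0,0],[0,0,0]]]'

```text
t: 11.85
tool_pos: [0.6184, -0.122, 0.0223]
tool_rot: [-3.13, -0.265, 0.0]
contact_force: [-0.2, 0.2, 0.5]
opening: 0.0685
grip_force: 0.0
```

>>> play_rows --series '[[0.8,[0.03,0,0],[0,0,0]],[0.8,[0.03,0,0],[0,0,0]],[0.8,[0.03,0,0],[0,0,0]],[0.8,[0.03,0,0],[0,0,0]],[0.8,[0.03,0,0],[0,0,0]],[0.8,[0.03,0,0],[0,0,0]],[0.8,[0.03,0,0],[0,0,0]],[0.8,[0.03,0,0],[0,0,0]]]'

```text
t: 12.85
tool_pos: [0.6303, -0.12, 0.0223]
tool_rot: [3.13, 0.265, 0.0]
contact_force: [-1.2, -1.3, -0.6]
opening: 0.0682
grip_force: 0.2
```

>>> play_rows --series '[[0.8,[0,0,0],[0,0,0]],[0.8,[0,0,0],[0,0,0]],[0.8,[-0.05,0,0],[0,0,0]],[0.8,[-0.3,0,0],[0,0,0]],[0.8,[-0.7,0,0],[0,0,0]],[0.8,[-0.8,0,0],[0,0,0]],[0.8,[-0.8,0,0],[0,0,0]],[0.8,[-0.5,0,0],[0,0,0]]]'

```text
t: 13.85
tool_pos: [0.472, -0.1463, 0.0216]
tool_rot: [-3.13, -0.264, 0.002]
contact_force: [-0.2, -0.2, 0.2]
opening: 0.0684
grip_force: 0.0
```

```bash
python3 st.py; python3 - <<'E'
from h import *
t=imaging.get_image("top");s=imaging.get_image("scene")
a=[cv2.resize(d["color"][y0:y1,x0:x1],(400,400),interpolation=cv2.INTER_CUBIC) for d,x0,y0,x1,y1 in((t,250,130,360,220),(s,250,190,360,300))]
cv2.imwrite("pics/f.png",np.hstack(a))
E
```

```text
13.85 [ 0.47203542 -0.14629484  0.02164484] [-192.8   -9.6] yaw err deg -0.006951946894941917 [-0.001  0.    -1.   ] 0.06839755890369781 [-0.17 -0.23  0.23]
delta mm [ -58.77695562   -5.07285734 -128.27451873]
```

View pics/f.png

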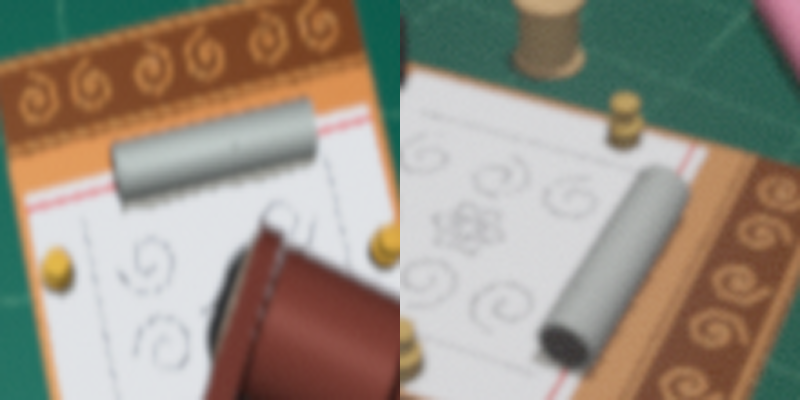

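The roller now lies over the line. In the top crop its ends are at about (117,174) and (313,128), and in the scene crop its near face is at about (567,343). I'll check that numerically.

```bash
python3 - <<'E'
from h import *
t=imaging.get_image("top");s=imaging.get_image("scene")
k=lambda x,y:(250+x*.275,130+y*.225); k2=lambda x,y:(250+(x-400)*.275,190+y*.275)
A=cast(t,k(117,174),.035)[0];B=cast(t,k(313.5,128.5),.035)[0];print("top",pan(A),pan(B))
print("scene near",pan(cast(s,k2(567,343),.035)[0]),"far",pan(cast(s,k2(666,189),.035)[0]))
P=tri(t,k(313.5,128.5),s,k2(567,343));print("tri",pan(P),P)
# saturation edges across the roller (far side steel/leather) per strip, both views
for n,d in(("top",t),("scene",s)):
    g=cv2.GaussianBlur(d["color"],(0,0),.7);xs=np.arange(-45,45,.5)/1000
    for y0 in(-70,-40,-10,20,50):
        prof=0
        for y in range(y0-10,y0+11,4):
            P=np.c_[L+np.outer(xs,u)+w*y/1000,np.full(len(xs),.035)];m=proj(d,P).astype(np.float32)
            prof=prof+cv2.remap(g,m[:,:1],m[:,1:],cv2.INTER_LINEAR)[:,0].astype(float)/6
        sat=prof[:,2]-prof[:,0];val=prof.mean(1)
        print(n,y0,"sat edge",xs[np.argmax(np.gradient(sat))]*1e3,"val drop",xs[np.argmin(np.gradient(val)[:110])]*1e3)
E
```

```text
top [-0.6 69. ] [ -5.4 -90. ]
scene near [  0.1 -89.2] far [ 6.2 65.7]
tri [ -2.6 -89.2] [ 0.6728895  -0.19286274  0.03312947]
top -70 sat edge 19.5 val drop -25.5
top -40 sat edge 19.5 val drop -24.5
top -10 sat edge 20.5 val drop -23.5
top 20 sat edge 21.0 val drop -24.5
top 50 sat edge 21.0 val drop -22.5
scene -70 sat edge 21.0 val drop -21.0
scene -40 sat edge 21.5 val drop -22.0
scene -10 sat edge 22.5 val drop -20.0
scene 20 sat edge 23.0 val drop -19.5
scene 50 sat edge 23.5 val drop -19.0
```

>>> play_rows --series '[[0.8,[-0.2,0,-0.5],[0,0,0]],[0.8,[-0.2,0,-0.8],[0,0,0]],[0.8,[0,0,-0.5],[0,0,0]],[0.8,[0,0,0],[0,0,0]],[0.8,[0,0,0],[0,0,0]]]'

```text
t: 14.68
tool_pos: [0.4551, -0.1495, 0.1113]
tool_rot: [-3.13, -0.266, 0.002]
contact_force: [-1.4, 1.0, 0.5]
opening: 0.0684
grip_force: 0.0
```

```bash
python3 -c "
from h import *
s=imaging.get_image('scene');o=cv2.imread('pics/f.png')[:,400:];n=cv2.resize(s['color'][190:300,250:360],(400,400),interpolation=cv2.INTER_CUBIC)
print('change',cv2.phaseCorrelate(*[cv2.cvtColor(i[150:380,120:300].copy(),6).astype(np.float32) for i in(o,n)]))
print(ctrl.finish_job())"
```

```text
change ((0.01675805005831421, 0.04438621772803231), 0.627675784782127)
the job is handed in; nothing more can be done
None
```

I pushed the roller over the drawing and it came to rest within about 2 mm of the red finish line, 1–2° askew and between the weights; the job was handed in at about 15 s with the arm lifted clear.

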